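# Line up the wooden blanks in the print jig

## Robot

A 6-joint arm with a two-finger parallel gripper is mounted at the origin on the work surface. World frame = base frame: x ahead of the robot, y to its left, z up, the work surface at z = 0. Lengths are in mm, angles in rad, forces in N, time in s.
With the tool pointing down it reaches from about 275 to 750 mm from the base axis. Payload 10.2 kg.
Tool frame: the origin (TCP) lies midway between the tips of the shut fingers; the grasp point (between the pads) lies 19 mm behind it (ctrl.pinch_z is the distance from the TCP to the grasp point, in mm); x points along the fingers, z is the direction in which the jaws open and shut, and the axes are right-handed (so a half turn about x gives the same grasp; the last joint's range is limited). The gripper opens to 85 mm and grips with 20 to 120 N. Pads are 22 mm wide; open, the fingers measure 114 mm over their backs; the gripper's body (76 mm by 85 mm) begins 54 mm behind the grasp point. The pads swing forward as they close: fully open they stand 13 mm farther back than shut.
Start: joints at [1.014, 0.313, 1.498, -0, 1.331, -0.223], TCP at [172.022, 496.024, 231.294] pointing down, gripper open.
Joint ranges: [-2.94, 2.94], [-0.97, 2.17], [0.19, 2.56], [-1.23, 4.37], [0.02, 3.11], [-2.88, 2.88]. Speed limits (rad/s): [2.39, 2.39, 3.01, 3.14, 3.14, 3.14].

## Interface

Orientations are given as a unit quaternion [w, x, y, z].
In Python, from rig import ctrl, capture, workorder, nets gives the robot as it stands. The module is installed in compiled form; this text tells all that it offers.
- The arm moves only by the tool send_rows, never from a script. Its argument "rows" is text: rows parted by semicolons, each of 5 numbers parted by spaces: the opening, from 0 (shut) to 1 (fully open), then the shift along the tool's x, y, z in cm, then the turn about the tool's x in units of 5 degrees (1.0 is 5 degrees). In form: grip x y z yaw; .... A call has 1 to 12 rows; each row is the pose to reach, as a shift and turn from the pose commanded when the call began, along the tool's axes at that moment; what a row does not reach only later rows make up. A row lasts 1/10 s, in which the tool goes at most 50 mm and 8.59 degrees, less where a joint would pass 70% of its speed; a pose out of reach is approached as far as the arm can. A call with a gripper value outside its range is refused whole. The fingers move at their own pace and stop on an object; "grip_force" is the grip in N (left out, the last holds). Time passes only in rows, so rows that repeat a pose let the fingers close. It gives the time, the measured TCP pose, the force and the opening at its end, in the units of the state.
- ctrl.sense(): the state, without advancing time (a new reading comes with each control period).
- capture(name): name is "scene" or "side" or "wrist"; returns a dict with "pixels" (384x512x3 uint8, red, green, blue), "intrinsics" (3x3 intrinsics, pixels), "view" (4x4, takes a point from world to camera coordinates); the wrist camera has in their place "mount" (4x4, takes a point from camera to tool coordinates, whose origin is the TCP and whose axes are the tool frame's). Camera axes: x right, y down, z forward; pixel columns grow to the right and rows downward; lengths in mm; the calibration is good to about 2 mm. A picture is of the moment at which its call begins: read the wrist's pose just before it. There is no depth.
- workorder.finish_job(): hands the job in, once; it reports no verdict.
Trained networks look in a picture, given as the dict that the camera call returned (one of the last four; its "shot" number tells which), for a name from the list of things; names that differ only in an ending like _2 or _b are one class to them, and where a whole thing is asked for, a point or a joint stands for the part that bears it (a point fixed in the world has none). Each returns a list of dicts, best first, with "confidence" (0 to 1); they miss things now and then, are a little off and sometimes report something else, mostly with a low value. They report only what shows in the picture. A call takes as long as a camera call. They do not tell look-alikes from the thing itself.
- nets.boxes_of(picture, target): "location" ([x, y, z] in mm, in world coordinates, good to about 4 mm: the middle of the surface that is visible of it).
- nets.spot_point(picture, target): "location" ([x, y, z] in mm, in world coordinates, good to about 4 mm: a listed point, or the origin of a listed thing).
The state is a dict: "time_s": time; "joints": joint angles; "dq": joint speeds; "tau": joint torques, N m; "eef_pos": TCP position; "ee_rot": TCP orientation; "force": force on the tool from outside, world axes, zero at the start; "wrist_torque": the same for the moment, N m; "grip_width": opening from 0.0 (shut) to 1.0 (fully open).
Only numpy, scipy, OpenCV 4.12 (cv2) and the standard library are available. Lean on these libraries where they do the work, as an engineer would, in place of code of your own. Each camera call takes 0.05 s, during which the arm holds its last target.

## Task

Get the print jig ready: take the stray round blank off the board and lay it flat in the white tray, and nudge the three square blanks into one straight, tight row, all flush against the fence. The row starts at the fixed end stop and is closed up with the sliding stop, pushed fully home against the last square so that no gaps are left. Leave the bobbin and the steel rule where they lie on the board.

Things in the scene. Friction and masses are not known exactly. Their poses are not given: they have to be found in the camera images.
- corner (a point): Inner corner of the print jig, on the board's top (12 mm above the table) where fence and end stop meet. x: level, square to the fence, away from the robot (fence face at x = 0); y: along the fence towards the end stop (its face at y = 0); z up. The blanks belong at negative x and y; a full row's centres lie at x = -28 mm, y = -28, -84 and -140 mm.
- stop (a joint): Travel of the sliding stop along the fence towards the end stop (m, 0 to 0.21). Its flat pushing face (54 mm deep from the fence, plate 16 mm thick, 20 mm high) lies at y = joint - 0.355 in the corner's frame. It slides with about 2 N of friction and stays where left; with three squares closed up it reads 0.187.
- stop_grip (a point): Middle of the white grip that stands on the sliding stop: a block 24 mm (square to the fence) x 16 mm (along the fence) x 30 mm tall, from 25 to 55 mm above the board, its axes those of the corner. It stands 30 mm before the fence face, and 8 mm behind the pushing face.
- tray_in (a point): Centre of the inner floor (4 mm above the table) of the small white open tray for strays, fixed on the table to the left or right of the jig; outside 140 (its x) x 120 (its y) x 30 mm tall, walls 4 mm. Other clutter stands at least 50 mm beyond it.
- round_mid (a point): Centre of the round wooden blank, the stray: a disc 56 mm across, 16 mm thick, 28 g, lying flat on the jig board among the squares.
- square1_mid (a point): Centre of a square wooden blank, 56 x 56 x 16 mm, 35 g, lying flat and crooked on the jig board before the fence; x and y axes square to its sides, z up. The three squares are alike and may go in any order.
- square2_mid (a point): Centre of a square wooden blank, 56 x 56 x 16 mm, 35 g, lying flat and crooked on the jig board before the fence; x and y axes square to its sides, z up. The three squares are alike and may go in any order.
- square3_mid (a point): Centre of a square wooden blank, 56 x 56 x 16 mm, 35 g, lying flat and crooked on the jig board before the fence; x and y axes square to its sides, z up. The three squares are alike and may go in any order.
- jig_mid (a point): Middle of the board top of the fixed print jig: black plastic, 280 mm (square to the fence) x 430 mm, 12 mm thick, with two aluminium bars 14 mm high: the straight fence, 18 mm thick, along its far side and a short end stop, 60 mm long, 18 mm thick, at the fence's left end. Axes as the corner's; the board's near edge is 255 mm from the fence face.
- spool_box: Bystander, fixed: open cardboard box of small thread spools, 140 x 120 mm, 62 mm tall, on the other side of the jig from the tray; origin under its centre.
- bobbin: Bystander, loose: small steel bobbin, 23 mm across, 12 mm tall, on the near right corner of the jig board; origin at the centre of its underside.
- rule: Bystander, loose: flat steel rule, 24 x 160 x 4 mm, on the near edge of the jig board; origin at the centre of its underside.
Things that resemble listed ones, but are neither listed nor needed, are in the scene too. What is shaped like the part that bears square3_mid but green or pink is not meant.

How it is judged:
By the outcome, as a careful person would: the job done as asked, in the order asked, and still so for the second after the job is handed in, with the robot touching nothing.
It also fails if it takes over 72 s, if anything falls off the work surface, if the arm or the gripper's body presses on something with over 40 N, if the wrist force passes 120 N, or if a joint passes its speed limit or range.

## Working session

There is one attempt and no reset: what is moved stays moved. The work goes in short steps, Python scripts to look and compute and a tool call to move; the robot and the scene stay as the last step left them, time stands still between calls to the robot, and variables do not carry over. Pictures are saved under pics/ and viewed, and the job is handed in when it is done.

Besides the shell and the picture viewer there is one more tool, called as name(argument=value, ...) on one line, values as JSON. send_rows: Moves the arm, as the interface text tells. Its arguments: {"type":"object","properties":{"rows":{"type":"string"},"grip_force":{"type":"number"}},"required":["rows"]}

```bash
mkdir -p pics; ls
cat > h.py <<'E'
import numpy as np, cv2
from rig import ctrl, capture, workorder, nets
def save(p,n): cv2.imwrite('pics/%s.png'%n, p['pixels'][:,:,::-1])
def R(q):
    from scipy.spatial.transform import Rotation as Ro
    return Ro.from_quat([q[1],q[2],q[3],q[0]]).as_matrix()
E
python3 - <<'E'
from h import *
s=ctrl.sense(); print({k:np.round(v,3) for k,v in s.items()}); print(R(s['ee_rot']).round(3))
for n in ['scene','side','wrist']:
    p=capture(n); save(p,n+'0'); print(n,p['intrinsics'], (p.get('view') if 'view' in p else p['mount']))
    for t in ['corner','stop_grip','tray_in','round_mid','square1_mid','jig_mid','bobbin','rule','spool_box']:
        for d in nets.spot_point(p,t): print(n,t,np.round(d['location'],1),round(d['confidence'],2))
print(ctrl.sense()['time_s'])
E
```

```text
pics
{'time_s': np.float64(0.0), 'joints': array([ 1.014,  0.313,  1.498, -0.   ,  1.331, -0.223]), 'dq': array([ 0.   , -0.   ,  0.   , -0.001,  0.002,  0.001]), 'tau': array([ 0.0000e+00, -4.1228e+01, -2.5974e+01, -0.0000e+00,  4.0000e-03,
        0.0000e+00]), 'eef_pos': array([171.87 , 495.792, 230.722]), 'ee_rot': array([ 0.576, -0.41 ,  0.577,  0.41 ]), 'force': array([-0.857, -0.459,  0.816]), 'wrist_torque': array([-0.051,  0.005,  0.033]), 'grip_width': np.float64(1.002)}
[[-0.001 -0.945  0.328]
 [-0.001  0.328  0.945]
 [-1.     0.    -0.001]]
scene [[397.99928357   0.         253.05682963]
 [  0.         397.99928357 193.17378408]
 [  0.           0.           1.        ]] [[-8.83865735e-01  4.67508318e-01  1.47422947e-02  5.45163103e+02]
 [ 3.02253110e-01  5.94922178e-01 -7.44789004e-01 -1.17319611e+02]
 [-3.56965572e-01 -6.53837576e-01 -6.67137171e-01  1.42430938e+03]
 [ 0.00000000e+00  0.00000000e+00  0.00000000e+00  1.00000000e+00]]
scene corner [656.1 160.1  10.5] 0.88
scene stop_grip [ 583.8 -179.6   49. ] 0.68
scene tray_in [ 467.  -387.1    2.6] 0.62
scene round_mid
[... 778 characters left out ...]
   19.4] 0.7
side square1_mid [544.8  51.1  19.4] 0.59
side jig_mid [516.9 -11.9  11.4] 0.82
side bobbin [ 385.4 -182.    11.1] 0.54
side rule [548.  -29.2  22. ] 0.71
side rule [409.1  67.8  10.3] 0.6
side spool_box [466.3 377.4  -4.6] 0.69
wrist [[332.63478621   0.         259.37575715]
 [  0.         332.63478621 187.64708722]
 [  0.           0.           1.        ]] [[ 8.92560302e-04 -3.06954419e-01  9.51723798e-01 -1.43000476e+02]
 [-4.54809651e-04 -9.51724203e-01 -3.06954123e-01  7.80713991e+01]
 [ 9.99999498e-01 -1.58878104e-04 -9.89077075e-04 -2.01586217e-01]
 [ 0.00000000e+00  0.00000000e+00  0.00000000e+00  1.00000000e+00]]
wrist spool_box [4.635e+02 3.733e+02 2.000e-01] 0.57
1.5
```

View pics/scene0.png

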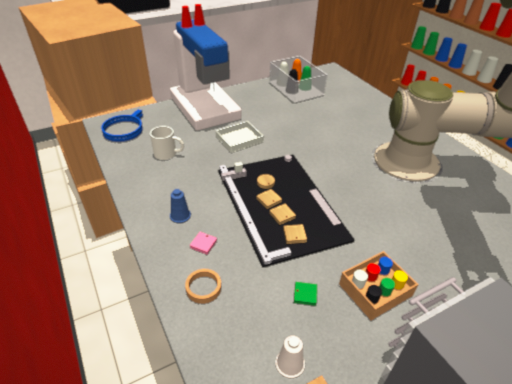

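View pics/side0.png

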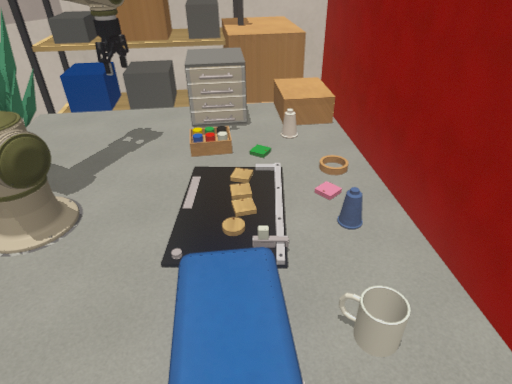

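View pics/wrist0.png

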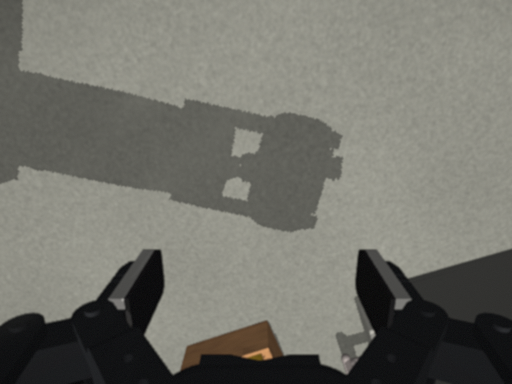

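send_rows(rows="1 -10 -45.4 -36.8 -2.2;1 -10 -45.4 -36.8 -2.2;1 -10 -45.4 -36.8 -2.2;1 -10 -45.4 -36.8 -2.2;1 -10 -45.4 -36.8 -2.2;1 -10 -45.4 -36.8 -2.2;1 -10 -45.4 -36.8 -2.2;1 -10 -45.4 -36.8 -2.2;1 -10 -45.4 -36.8 -2.2;1 -10 -45.4 -36.8 -2.2;1 -10 -45.4 -36.8 -2.2;1 -10 -45.4 -36.8 -2.2")

```text
time_s: 2.7
eef_pos: [481.1, -2.6, 331.8]
ee_rot: [0.534, -0.463, 0.534, 0.463]
force: [1.1, 0.9, 0.6]
grip_width: 0.997
```

```bash
cat >> h.py <<'E'
def state():
    s=ctrl.sense(); T=np.eye(4); T[:3,:3]=R(s['ee_rot']); T[:3,3]=s['eef_pos']; return s,T
def wrist(name):
    s,T=state(); p=capture('wrist'); save(p,name); np.savez('pics/'+name,T=T,K=p['intrinsics'],M=p['mount'],pix=p['pixels']); return s,T,p
def world(uv,z,name):
    d=np.load('pics/'+name+'.npz'); C=d['T']@d['M']; r=np.linalg.inv(d['K'])@np.r_[uv,1]; r=C[:3,:3]@r; o=C[:3,3]
    return (o+r*(z-o[2])/r[2])[:2]
E
python3 - <<'E'
from h import *
s,T,p=wrist('w1'); print(s['time_s'],T.round(3),s['joints'].round(3))
E
```

```text
2.7 [[ 0.00000e+00 -9.90000e-01  1.42000e-01  4.81123e+02]
 [-0.00000e+00  1.42000e-01  9.90000e-01 -2.56800e+00]
 [-1.00000e+00 -0.00000e+00  0.00000e+00  3.31785e+02]
 [ 0.00000e+00  0.00000e+00  0.00000e+00  1.00000e+00]] [-0.25   0.161  1.432  0.     1.549 -1.678]
```

View pics/w1.png

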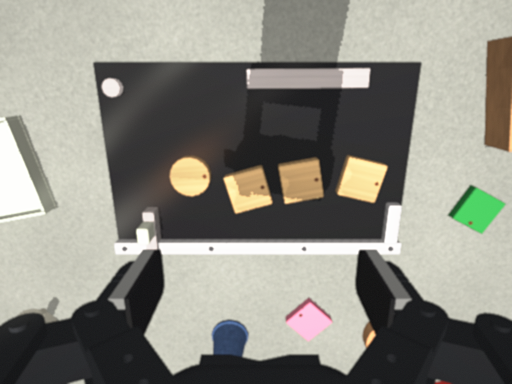

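```bash
cat > seg.py <<'E'
from h import *
import sys
def run(n,boxroi=(95,60,425,240)):
    d=np.load(f'pics/{n}.npz'); im=d['pix'][:,:,::-1].copy()
    hsv=cv2.cvtColor(im,cv2.COLOR_BGR2HSV)
    m=cv2.inRange(hsv,(8,60,60),(28,255,255))
    cs,_=cv2.findContours(m,cv2.RETR_EXTERNAL,cv2.CHAIN_APPROX_NONE)
    for c in cs:
        if cv2.contourArea(c)<400: continue
        P=np.array([world(x,28,n) for x in c[:,0,:]+0.0],np.float32)
        r=cv2.minAreaRect(P); 
        print('px',c[:,0].mean(0).round(),'rect',np.round(r[0],1),np.round(r[1],1),round(r[2],1),'area',round(cv2.contourArea(P)))
if __name__=='__main__': run(sys.argv[1])
E
python3 seg.py w1
python3 - <<'E'
from h import *
p=cv2.imread('pics/w1.png')
cv2.imwrite('pics/w1a.png',cv2.resize(p[195:265,90:250],None,fx=5,fy=5,interpolation=2))
cv2.imwrite('pics/w1b.png',cv2.resize(p[195:265,270:430],None,fx=5,fy=5,interpolation=2))
E
```

```text
px [248. 189.] rect [547.2 -29.7] [62.2 59.9] 7.9 area 3532
px [301. 180.] rect [544.7  46. ] [62.6 59.2] 2.3 area 3470
px [361. 179.] rect [554.6 129.4] [62.7 61.1] 68.6 area 3618
px [188. 171.] rect [ 505.3 -109.1] [70.7 79. ] 68.5 area 3749
px [499.  94.] rect [470.9 310.6] [147.9  34.2] 4.9 area 4322
```

View pics/w1a.png

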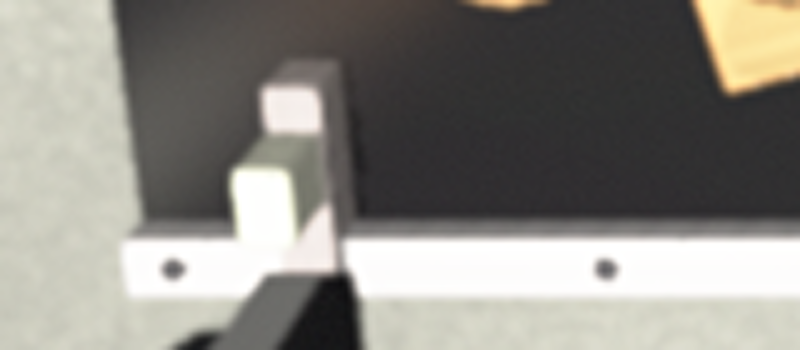

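View pics/w1b.png

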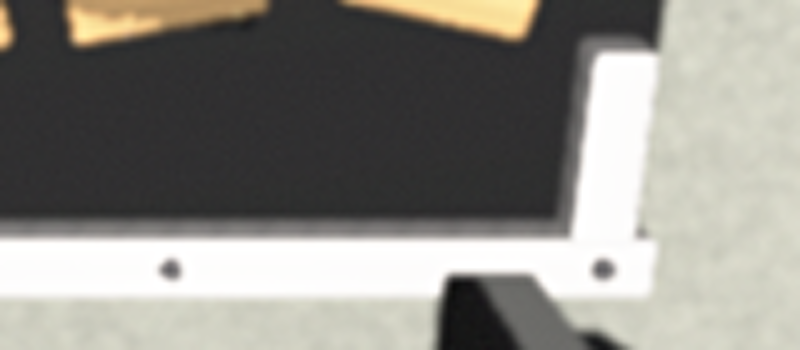

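```bash
cat >> h.py <<'E'
def proj(P,n):
    d=np.load('pics/'+n+'.npz') if isinstance(n,str) else n; C=np.linalg.inv(d['T']@d['M']); q=(C[:3,:3]@np.atleast_2d(P).T+C[:3,3:]); q=d['K']@q; return (q[:2]/q[2]).T
def fitblank(n,contour,x0,shape='sq'):
    from scipy.optimize import minimize
    S=8; d=dict(np.load('pics/'+n+'.npz')); c=contour.reshape(-1,2); o=c.min(0)-12; sz=(c.max(0)+12-o)
    m=np.zeros((sz[1],sz[0]),np.uint8); cv2.fillPoly(m,[(c-o).astype(np.int32)],255)
    M=cv2.resize(m,None,fx=S,fy=S,interpolation=cv2.INTER_LINEAR)>127
    a=np.array([[-28,-28],[28,-28],[28,28],[-28,28]]) if shape=='sq' else 28*np.c_[np.cos(np.linspace(0,6.28,40)),np.sin(np.linspace(0,6.28,40))]
    def f(p):
        cs,sn=np.cos(p[2]),np.sin(p[2]); q=a@np.array([[cs,sn],[-sn,cs]])+p[:2]
        P=np.vstack([np.c_[q,np.full(len(q),z)] for z in (12,28)])
        h=cv2.convexHull(((proj(P,d)-o+0.5)*S).astype(np.float32)).astype(np.int32)
        g=np.zeros(M.shape,np.uint8); cv2.fillPoly(g,[h],1); return (g.astype(bool)^M).sum()/S/S
    best=None
    for t in ((0,.4,.8,1.2) if shape=='sq' else (0,)):
        r=minimize(f,[x0[0],x0[1],t],method='Nelder-Mead',options=dict(initial_simplex=[[x0[0]-4,x0[1],t],[x0[0]+4,x0[1],t],[x0[0],x0[1]+5,t],[x0[0],x0[1],t+.3]],maxiter=150))
        if best is None or r.fun<best.fun: best=r
    return best.x,best.fun
E
cat > seg.py <<'E'
from h import *
import sys
def run(n,dup=1):
    d=np.load(f'pics/{n}.npz'); im=d['pix'][:,:,::-1].copy()
    hsv=cv2.cvtColor(im,cv2.COLOR_BGR2HSV)
    m=cv2.inRange(hsv,(8,60,60),(28,255,255))
    cs,_=cv2.findContours(m,cv2.RETR_EXTERNAL,cv2.CHAIN_APPROX_NONE)
    for c in cs:
        if cv2.contourArea(c)<400: continue
        x0=world(c[:,0].mean(0),22,n)
        h=c
        for sh in ('sq','rd'):
            p,e=fitblank(n,h,x0,sh); print(c[:,0].mean(0).round(),sh,p[:2].round(1),'th',round(np.degrees(p[2])%90,1),'err',round(e,1), 'corner frame',(cf(p[:2])).round(1))
A=np.load('corner.npy') if __import__('os').path.exists('corner.npy') else None  # cx,cy,th
def cf(p):
    cx,cy,t=A; dx=np.array(p)-[cx,cy]; return np.array([dx@[np.cos(t),np.sin(t)],dx@[-np.sin(t),np.cos(t)]])
if __name__=='__main__': run(sys.argv[1])
E
python3 - <<'E'
from h import *
n='w1'
a=world((115,242.4),26,n);b=world((384.8,242.6),26,n); a2=world((120,239),12,n);b2=world((382,239),12,n)
v=b-a; th=np.arctan2(v[1],v[0])-np.pi/2; v2=b2-a2
print(a,b,np.degrees(th),a2,b2,np.degrees(np.arctan2(v2[1],v2[0]))-90)
np.save('corner.npy',[b[0],b[1],th])
import seg; print(a.round(1),seg.cf(a),seg.cf(a2),seg.cf(b2))
for uv,z in [((154.4,212),32),((142.6,215),67),((137,230),67),((149.6,234),67),((136,229),67)]:
    print(uv,seg.cf(world(uv,z,n)).round(1))
seg.run(n)
E
```

```text
[ 601.59107396 -239.1725767 ] [659.26824668 160.69825073] -8.207707085448861 [ 603.21916536 -237.6755679 ] [660.44673824 161.36407111] -8.161325454082288
[ 601.6 -239.2] [-1.81285991e-14 -4.04009078e+02] [   1.39769884 -402.29497302] [1.07136642 0.82724431]
(154.4, 212) [ -51.5 -338.2]
(142.6, 215) [ -61.4 -342.3]
(137, 230) [ -39.6 -352.2]
(149.6, 234) [ -33.7 -335.8]
(136, 229) [ -41.1 -353.3]
[248. 189.] sq [548.9 -29.8] th 9.1 err 121.3 corner frame [ -82.1 -204.3]
[248. 189.] rd [548.6 -29.9] th 8.5 err 480.0 corner frame [ -82.3 -204.4]
[301. 180.] sq [546.6  46.4] th 1.5 err 112.8 corner frame [ -95.2 -129.2]
[301. 180.] rd [546.   46.5] th 17.0 err 466.6 corner frame [ -95.8 -129.2]
[361. 179.] sq [556.2 131.6] th 68.9 err 101.4 corner frame [-97.8 -43.5]
[361. 179.] rd [556.  131.8] th 9.8 err 494.7 corner frame [-98.1 -43.3]
[188. 171.] sq [ 515.4 -109.5] th 32.1 err 504.2 corner frame [-103.8 -288. ]
[188. 171.] rd [ 514.6 -107.9] th 6.8 err 621.0 corner frame [-104.8 -286.5]
[499.  94.] sq [497.  318.6] th 45.2 err 2117.4 corner frame [-183.1  133.2]
[499.  94.] rd [473.6 328. ] th 74.3 err 2303.9 corner frame [-207.6  139.1]
```

```bash
cat >> h.py <<'E'
A=np.load('corner.npy')
def c2w(x,y):
    t=A[2]; return np.array([A[0]+x*np.cos(t)-y*np.sin(t),A[1]+x*np.sin(t)+y*np.cos(t)])
def w2c(p):
    t=A[2]; d=np.array(p[:2])-A[:2]; return np.array([d@[np.cos(t),np.sin(t)],d@[-np.sin(t),np.cos(t)]])
def go(xy,z,ang=None):
    """ang: world angle (deg) of tool z"""
    s,T=state(); d=T[:3,:3].T@(np.r_[xy,z]-T[:3,3])/10
    cur=np.degrees(np.arctan2(T[1,2],T[0,2])); y=0 if ang is None else -((ang-cur+180)%360-180)/5
    j=s['joints']; print('go shift',d.round(2),'yaw',round(y,2),'dist',round(np.linalg.norm(d),1),'cur ang',round(cur,1),'t',s['time_s'],'j6',j[5].round(2),'cf',w2c(T[:2,3]).round(1),'z',T[2,3].round(1))
E
python3 - <<'E'
from h import *
d=world((190,175.5),28,'w1');print(d,world((190,177),20,'w1'))
im=cv2.imread('pics/w1.png'); cv2.imwrite('pics/w1c.png',cv2.resize(im[140:210,150:270],None,fx=6,fy=6))
go(world((190,176.5),26,'w1'),130,-8.2)
E
```

```text
[ 515.00199482 -106.00151618] [ 519.16804851 -108.50405299]
go shift [20.22 -4.68 -9.31] yaw 17.96 dist 22.7 cur ang 81.6 t 2.75 j6 -1.68 cf [-149.6 -191.4] z 331.9
```

View pics/w1c.png

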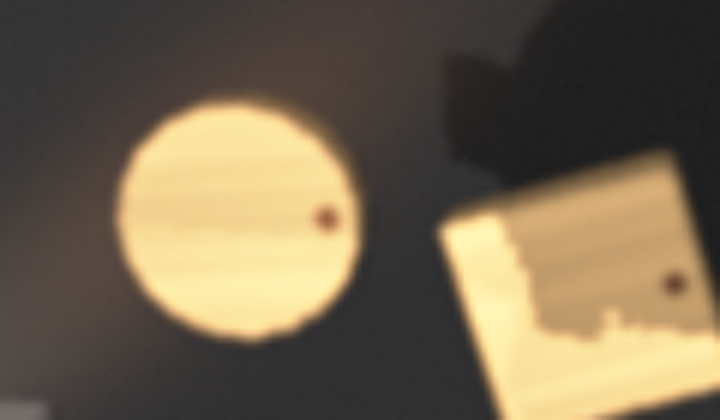

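send_rows(rows="1 20.2 -4.7 -9.3 18;1 20.2 -4.7 -9.3 18;1 20.2 -4.7 -9.3 18;1 20.2 -4.7 -9.3 18;1 20.2 -4.7 -9.3 18;1 20.2 -4.7 -9.3 18;1 20.2 -4.7 -9.3 18;1 20.2 -4.7 -9.3 18;1 20.2 -4.7 -9.3 18;1 20.2 -4.7 -9.3 18;1 20.2 -4.7 -9.3 18;1 20.2 -4.7 -9.3 18")

```text
time_s: 3.95
eef_pos: [513.8, -99.0, 129.3]
ee_rot: [0.705, 0.05, 0.705, -0.05]
force: [0.5, 0.7, -0.6]
grip_width: 1.004
```

Run:
```python
from h import *
s,T,p=wrist('w2'); go([516.5,-106.6],9,-8.2)
```

```text
go shift [12.03 -0.71  0.38] yaw 0.04 dist 12.1 cur ang -8.0 t 4.0 j6 -0.27 cf [-106.9 -277.9] z 129.3
```

View pics/w2.png

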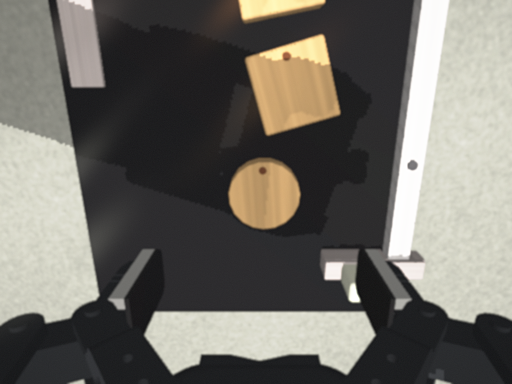

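Run:
```python
from h import *
s,T=state(); print(T[:3,3],s['dq'].round(3))
import seg; seg.run('w2')
print(world((264.5,192),28,'w2'))
# fence inner top edge
im=cv2.imread('pics/w2.png'); cv2.imwrite('pics/w2a.png',cv2.resize(im[0:300,310:460],None,fx=4,fy=4,interpolation=2)[0:600*2])
```

```text
[513.76555779 -99.07488057 129.27049343] [-0.     0.001  0.002  0.    -0.    -0.022]
[264. 193.] sq [ 516.4 -107.5] th 34.3 err 1051.5 corner frame [-103.1 -285.8]
[264. 193.] rd [ 516.6 -107.4] th 9.5 err 82.8 corner frame [-103.  -285.7]
[293.  84.] sq [548.5 -29.1] th 7.9 err 251.1 corner frame [ -82.6 -203.6]
[293.  84.] rd [548.4 -28.4] th 8.7 err 1698.0 corner frame [ -82.7 -203. ]
[262.  10.] sq [532.3  46.5] th 90.0 err 1471.5 corner frame [-109.4 -131.1]
[262.  10.] rd [530.6  44.6] th 87.7 err 1783.3 corner frame [-110.8 -133.3]
[ 517.55103483 -103.84201659]
```

Run:
```python
import cv2
im=cv2.imread('pics/w2.png'); cv2.imwrite('pics/w2b.png',cv2.resize(im[0:90,360:460],None,fx=6,fy=6,interpolation=2));cv2.imwrite('pics/w2c.png',cv2.resize(im[225:315,310:440],None,fx=6,fy=6,interpolation=2))
```

```text
(no output)
```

View pics/w2b.png

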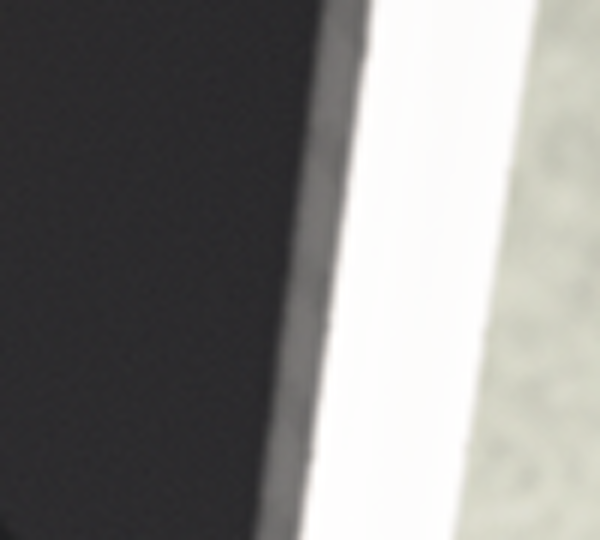

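View pics/w2c.png

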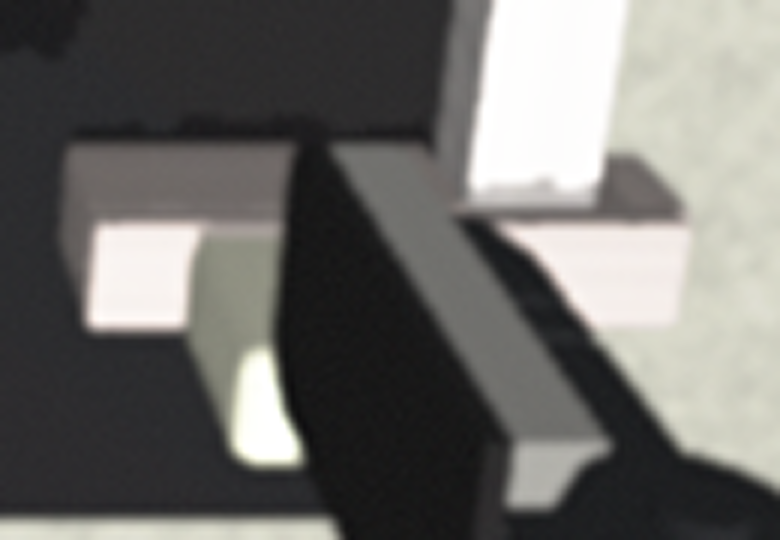

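Run:
```python
from h import *
a=world((410,89.2),26,'w2');b=world((421.7,3.3),26,'w2');c=world((391.5,220),26,'w2')
for q in (a,b,c): print(q,w2c(q).round(1))
print('face',w2c(world((330,248.5),12,'w2')),w2c(world((330,262),32,'w2')))
go([516.6,-107.0],9,-8.2)
```

```text
[630.40295351 -42.90475223] [   0.5 -205.6]
[638.29761663  10.91721158] [   0.6 -151.2]
[ 615.22859074 -142.56578561] [-3.000e-01 -3.064e+02]
face [ -44.70116156 -339.54602326] [ -48.6536198  -341.13528497]
go shift [12.03 -0.75  0.39] yaw 0.04 dist 12.1 cur ang -8.0 t 4.0 j6 -0.27 cf [-106.9 -277.9] z 129.3
```

send_rows(rows="1 4.5 -0.8 0.4 0;1 8.5 -0.8 0.4 0;1 11 -0.8 0.4 0;1 11.8 -0.8 0.4 0;1 11.8 -0.8 0.4 0;0.75 11.8 -0.8 0.4 0;0.75 11.8 -0.8 0.4 0", grip_force=25)

```text
time_s: 4.7
eef_pos: [517.4, -107.9, 12.7]
ee_rot: [0.706, 0.05, 0.704, -0.05]
force: [0.3, 0.1, 0.2]
grip_width: 0.751
```

send_rows(rows="0.3 0 0 0 0;0.3 0 0 0 0;0.3 0 0 0 0;0.3 0 0 0 0;0.3 0 0 0 0")

```text
time_s: 5.2
eef_pos: [517.3, -107.9, 12.7]
ee_rot: [0.706, 0.05, 0.705, -0.05]
force: [-0.0, 0.5, 6.5]
grip_width: 0.646
```

Run:
```python
from h import *
s,T,p=wrist('w3'); print(s['grip_width'],s['force'],T[:3,3])
```

```text
0.6456720294679751 [-0.04774062  0.49649475  6.4946297 ] [ 517.25674121 -107.85410137   12.69505198]
```

View pics/w3.png

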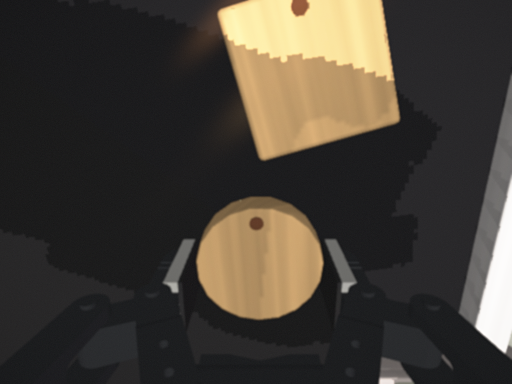

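send_rows(rows="0.3 -3 0 0 0;0.3 -8 0 0 0;0.3 -12 0 0 0;0.3 -14 18 -2 0;0.3 -14 18 -2 0;0.3 -14 18 -2 0;0.3 -14 18 -2 0;0.3 -14 18 -2 0;0.3 -14 18 -2 0")

```text
time_s: 6.15
eef_pos: [522.2, 73.8, 151.8]
ee_rot: [0.706, 0.049, 0.705, -0.05]
force: [0.1, -0.7, -0.1]
grip_width: 0.639
```

Run:
```python
from h import *
s,T,p=wrist('w4'); print(s['grip_width'],s['force'],T.round(2),s['dq'].round(2))
for d in nets.spot_point(p,'tray_in'): print(d)
```

```text
0.6388855869259504 [ 0.05130557 -0.69107417 -0.06075471] [[ 0.0000e+00  1.4000e-01  9.9000e-01  5.2223e+02]
 [-0.0000e+00  9.9000e-01 -1.4000e-01  7.3760e+01]
 [-1.0000e+00 -0.0000e+00  0.0000e+00  1.5177e+02]
 [ 0.0000e+00  0.0000e+00  0.0000e+00  1.0000e+00]] [-0.04  0.01  0.01 -0.   -0.   -0.  ]
```

View pics/w4.png

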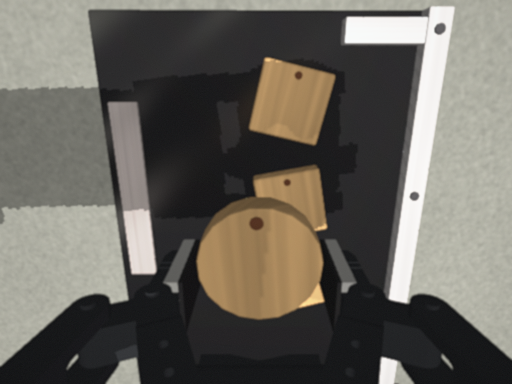

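Run:
```python
from h import *
go([470,-300],170,-8.2)
```

```text
go shift [ -1.85 -37.63   0.12] yaw 0.01 dist 37.7 cur ang -8.2 t 6.25 j6 0.06 cf [-123.  -106.7] z 151.4
```

send_rows(rows="0.3 -2 -37.6 0 0;0.3 -2 -37.6 0 0;0.3 -2 -37.6 0 0;0.3 -2 -37.6 0 0;0.3 -2 -37.6 0 0;0.3 -2 -37.6 0 0;0.3 -2 -37.6 0 0;0.3 -2 -37.6 0 0;0.3 -2 -37.6 0 0;0.3 -2 -37.6 0 0")

```text
time_s: 7.25
eef_pos: [468.4, -299.5, 171.0]
ee_rot: [0.705, 0.051, 0.705, -0.051]
force: [0.6, 0.8, -0.4]
grip_width: 0.639
```

Run:
```python
from h import *
s,T,p=wrist('w5'); print(s['grip_width'],T[:3,3].round(1),s['dq'].round(2))
for d in nets.spot_point(p,'tray_in'): print(d)
```

```text
0.6394495553901696 [ 468.4 -299.5  171. ] [ 0.04 -0.01  0.01  0.   -0.    0.  ]
```

View pics/w5.png

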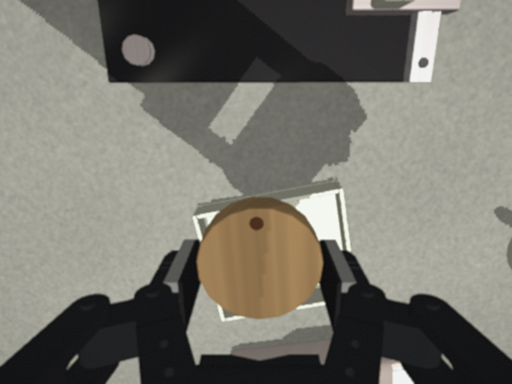

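Run:
```python
from h import *
im=cv2.imread('pics/w5.png'); cv2.imwrite('pics/w5a.png',cv2.resize(im[165:335,180:370],None,fx=4,fy=4,interpolation=2))
```

```text
(no output)
```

View pics/w5a.png

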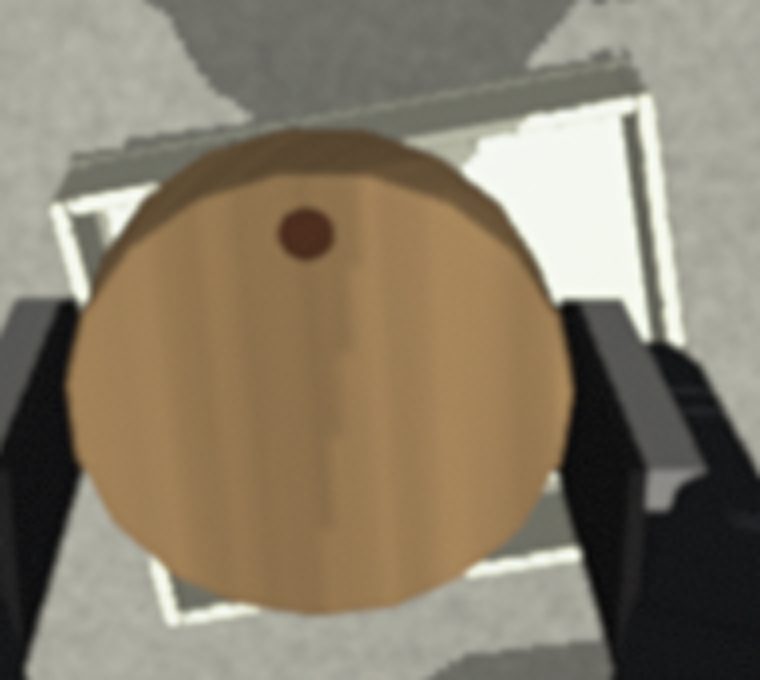

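Run:
```python
from h import *
a,b,c=[world(u,30,'w5') for u in ((193,216.3),(343,188.8),(222.5,321.3))]
print(a,b,c,np.linalg.norm(b-a),np.linalg.norm(c-a),np.degrees(np.arctan2(*(b-a)[::-1])),(b+c)/2)
m=(b+c)/2
go(m,60,np.degrees(np.arctan2(*(b-a)[::-1])))
```

```text
[ 402.22118845 -331.44577684] [ 540.99730405 -324.68557032] [ 408.38819288 -450.48517441] 138.94067314526063 119.19903572521483 2.7888470698830687 [ 474.69274847 -387.58537237]
go shift [11.12 -8.77  1.83] yaw -2.18 dist 14.3 cur ang -8.1 t 7.35 j6 -0.64 cf [-122.9 -481.3] z 171.2
```

send_rows(rows="0.3 3 -8.8 1.7 -2.2;0.3 8 -8.8 1.7 -2.2;0.3 11 -8.8 1.7 -2.2;0.3 14 -8.8 1.7 -2.2;0.3 15.8 -8.8 1.7 -2.2;0.3 16.3 -8.8 1.7 -2.2;0.3 16.4 -8.8 1.7 -2.2;0.3 16.4 -8.8 1.7 -2.2;0.9 16.4 -8.8 1.7 -2.2;0.9 16.4 -8.8 1.7 -2.2;0.9 16.4 -8.8 1.7 -2.2")

```text
time_s: 8.45
eef_pos: [473.7, -388.5, 7.9]
ee_rot: [0.707, -0.018, 0.707, 0.017]
force: [-0.2, 0.6, 0.6]
grip_width: 0.899
```

send_rows(rows="0.9 -2 0 0 0;0.9 -5 0 0 0;0.9 -10 0 0 0;0.9 -12 5 0 0;0.9 -13 10 0 0;0.9 -13 10 0 0;0.9 -13 10 0 0")

```text
time_s: 9.15
eef_pos: [468.8, -287.8, 138.1]
ee_rot: [0.707, -0.019, 0.707, 0.018]
force: [0.9, -0.3, -0.3]
grip_width: 0.9
```

Run:
```python
from h import *
s,T,p=wrist('w6'); print(s['grip_width'],T[:3,3].round(1),s['dq'].round(2))
# S3 x-jaw grip pre-pose
go(c2w(-82.5,-204),100,-8.2+17)
```

```text
0.8997198438258972 [ 468.8 -287.8  138.1] [-0.04  0.04 -0.03 -0.   -0.   -0.01]
go shift [ 3.74 25.51  9.28] yaw -1.18 dist 27.4 cur ang 2.9 t 9.2 j6 -0.82 cf [-124.5 -472.1] z 137.6
```

View pics/w6.png

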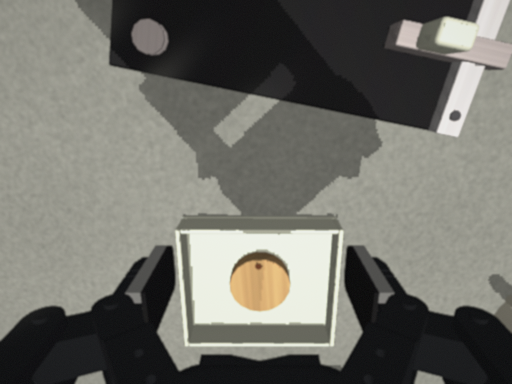

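send_rows(rows="0.9 3.5 25.5 9.3 -1.2;0.9 3.5 25.5 9.3 -1.2;0.9 3.5 25.5 9.3 -1.2;0.9 3.5 25.5 9.3 -1.2;0.9 3.5 25.5 9.3 -1.2;0.9 3.5 25.5 9.3 -1.2;0.9 3.5 25.5 9.3 -1.2;0.9 3.5 25.5 9.3 -1.2;0.9 3.5 25.5 9.3 -1.2;0.9 3.5 25.5 9.3 -1.2")

```text
time_s: 10.2
eef_pos: [548.6, -30.5, 102.3]
ee_rot: [0.705, -0.054, 0.705, 0.054]
force: [0.3, 0.4, -0.1]
grip_width: 0.899
```

Run:
```python
from h import *
s,T,p=wrist('w7'); print(s['grip_width'],T[:3,3].round(1),s['dq'].round(2))
import seg; seg.run('w7')
go(c2w(-82.5,-204),12,-8.2+17)
```

```text
0.8991258261616506 [548.6 -30.5 102.3] [ 0.01 -0.    0.    0.    0.    0.  ]
[259. 193.] sq [548.4 -29.4] th 8.0 err 108.5 corner frame [ -82.6 -203.9]
[259. 193.] rd [548.5 -29.3] th 6.1 err 1509.6 corner frame [ -82.5 -203.9]
[273.  79.] sq [545.9  47. ] th 2.4 err 207.1 corner frame [ -96.  -128.8]
[273.  79.] rd [545.6  47.3] th 8.1 err 2066.6 corner frame [ -96.3 -128.5]
go shift [9.04 0.09 0.  ] yaw -0.01 dist 9.0 cur ang 8.8 t 10.25 j6 -0.42 cf [ -82.3 -204.9] z 102.4
```

View pics/w7.png

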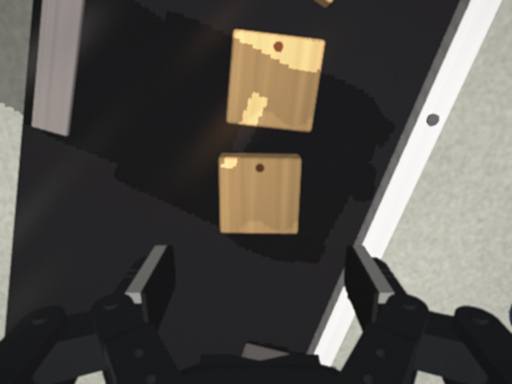

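send_rows(rows="0.9 4.5 0 0 0;0.9 7.5 0 0 0;0.9 9 0 0 0;0.9 9 0 0 0;0.4 9 0 0 0;0.4 9 0 0 0;0.4 9 0 0 0;0.4 9 0 0 0", grip_force=20)

```text
time_s: 11.05
eef_pos: [549.3, -29.5, 13.6]
ee_rot: [0.706, -0.055, 0.704, 0.054]
force: [-0.6, -1.6, 6.2]
grip_width: 0.65
```

send_rows(rows="0.4 0 -1 -0.4 1;0.4 0 -2 -0.8 2.2;0.4 0 -2.9 -1.2 3.4;0.4 0 -2.9 -1.2 3.4;0.4 0 -2.9 -1.2 3.4;0.4 0 -2.9 -1.2 3.4;0.85 0 -2.9 -1.2 3.4;0.85 0 -2.9 -1.2 3.4;0.85 -5 -2.9 -1.2 3.4;0.85 -9 -2.9 -1.2 3.4;0.85 -9 -2.9 -1.2 3.4;0.85 -9 -2.9 -1.2 3.4")

```text
time_s: 12.25
eef_pos: [541.3, -59.5, 102.7]
ee_rot: [0.706, 0.05, 0.705, -0.05]
force: [0.1, -0.7, -1.4]
grip_width: 0.851
```

Run:
```python
from h import *
s,T,p=wrist('w8'); print(s['grip_width'],T[:3,3].round(1),s['dq'].round(2))
import seg; seg.run('w8')
go(c2w(-97.5,-44),100,68.9)
```

```text
0.8513724521396916 [541.3 -59.5 102.7] [-0.    0.04  0.03 -0.   -0.   -0.  ]
[260. 194.] sq [542.3 -59.9] th 81.3 err 127.1 corner frame [ -84.2 -235. ]
[260. 194.] rd [542.7 -59.3] th 12.0 err 1532.9 corner frame [ -84.  -234.4]
[233.  41.] sq [545.8  45.9] th 3.0 err 1992.9 corner frame [ -96.  -129.8]
[233.  41.] rd [543.8  40.9] th 10.3 err 2486.9 corner frame [ -97.2 -135.1]
go shift [ 0.17 19.08 -1.13] yaw -15.4 dist 19.1 cur ang -8.1 t 12.3 j6 -0.18 cf [ -85.9 -234.8] z 101.6
```

View pics/w8.png

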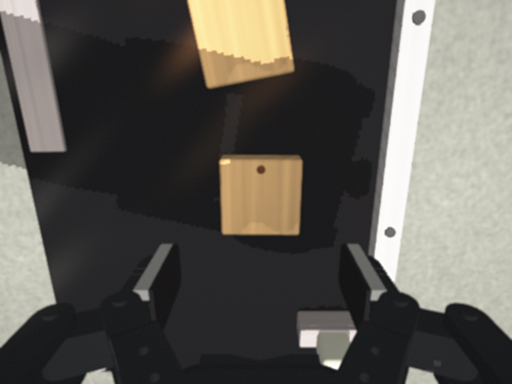

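send_rows(rows="0.82 0.2 19.1 -1.1 -15.4;0.82 0.2 19.1 -1.1 -15.4;0.82 0.2 19.1 -1.1 -15.4;0.82 0.2 19.1 -1.1 -15.4;0.82 0.2 19.1 -1.1 -15.4;0.82 0.2 19.1 -1.1 -15.4;0.82 0.2 19.1 -1.1 -15.4;0.82 0.2 19.1 -1.1 -15.4;0.82 0.2 19.1 -1.1 -15.4;0.82 0.2 19.1 -1.1 -15.4;0.82 0.2 19.1 -1.1 -15.4;0.82 0.2 19.1 -1.1 -15.4")

```text
time_s: 13.5
eef_pos: [557.1, 131.0, 99.7]
ee_rot: [0.583, -0.399, 0.584, 0.399]
force: [-0.1, -0.3, 0.6]
grip_width: 0.817
```

Run:
```python
from h import *
s,T,p=wrist('w9'); print(s['grip_width'],T[:3,3].round(1),s['dq'].round(2))
import seg; seg.run('w9')
go(c2w(-97.5,-43.5),12,69)
```

```text
0.8172891737167454 [557.1 131.   99.7] [ 0.   -0.   -0.   -0.    0.   -0.01]
[ 96. 240.] sq [545.2  46. ] th 3.4 err 7470.1 corner frame [ -96.5 -129.8]
[ 96. 240.] rd [542.7  42.7] th 35.2 err 8557.4 corner frame [ -98.5 -133.4]
[259. 194.] sq [555.9 131.2] th 68.6 err 142.8 corner frame [-98.1 -44. ]
[259. 194.] rd [556.  131.5] th 10.2 err 1587.3 corner frame [-98.  -43.7]
[502.  31.] sq [444.9 321.1] th 81.4 err 1267.6 corner frame [-235.   128.1]
[502.  31.] rd [450.3 320.2] th 40.1 err 1267.6 corner frame [-229.6  128.1]
go shift [8.79 0.07 0.03] yaw -0.05 dist 8.8 cur ang 68.7 t 13.55 j6 -1.17 cf [-96.9 -44. ] z 99.9
```

View pics/w9.png

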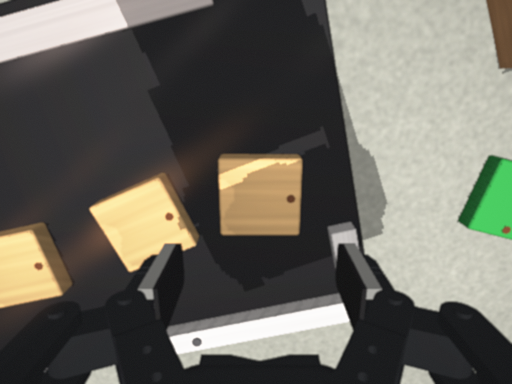

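send_rows(rows="0.8 4.5 0.1 0 0;0.8 7.5 0.1 0 0;0.8 8.7 0.1 0 0;0.8 8.7 0.1 0 0;0.4 8.7 0.1 0 0;0.4 8.7 0.1 0 0;0.4 8.7 0.1 0 0")

```text
time_s: 14.25
eef_pos: [557.2, 131.4, 14.7]
ee_rot: [0.584, -0.4, 0.582, 0.399]
force: [-1.2, -0.0, 4.3]
grip_width: 0.648
```

send_rows(rows="0.4 0 -1.5 0.2 -1;0.4 0 -3 0.4 -2;0.4 0 -4.5 0.6 -2.6;0.4 0 -6 0.9 -2.6;0.4 0 -6.6 1 -2.6;0.4 0 -7 1 -2.6;0.4 0 -7.2 1 -2.6;0.4 0 -7.2 1 -2.6")

```text
time_s: 15.05
eef_pos: [626.1, 115.6, 14.7]
ee_rot: [0.534, -0.463, 0.535, 0.464]
force: [-8.9, 2.9, 12.2]
grip_width: 0.645
```

Run:
```python
from h import *
s,T,p=wrist('w10'); print(s['grip_width'],T[:3,3].round(1),s['force'],w2c(T[:2,3]))
go(c2w(-28,-50),12,81.8)
```

```text
0.6451246715113953 [626.1 115.6  14.7] [-8.87004147  2.90715166 12.15062463] [-26.36702648 -49.40202119]
go shift [ 0.27  0.16 -0.06] yaw 0.02 dist 0.3 cur ang 81.9 t 15.1 j6 -1.43 cf [-26.3 -49.4] z 14.7
```

View pics/w10.png

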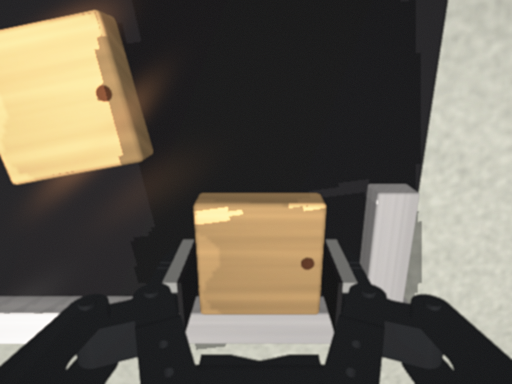

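send_rows(rows="0.74 0 0 0 0;0.74 0 0 0 0;0.74 -3 0 0 0;0.74 -8.7 0 0 0;0.74 -8.7 0 0 0;0.74 -8.7 0 0 0;0.74 -8.7 0 0 0")

```text
time_s: 15.8
eef_pos: [626.6, 114.7, 99.1]
ee_rot: [0.534, -0.463, 0.535, 0.464]
force: [0.1, 0.8, 0.6]
grip_width: 0.74
```

Run:
```python
from h import *
s,T,p=wrist('w11'); print(s['grip_width'],T[:3,3].round(1),s['force'],w2c(T[:2,3]))
import seg; seg.run('w11')
go(c2w(-96,-129),100,92.2)
```

```text
0.7397525933361632 [626.6 114.7  99.1] [0.09887394 0.78732529 0.56062383] [-25.7851455 -50.2186165]
[234. 177.] sq [624.2 115.2] th 81.5 err 2030.8 corner frame [-28.2 -50.1]
[234. 177.] rd [623.9 115.5] th 88.4 err 3288.3 corner frame [-28.6 -49.8]
[82. 83.] sq [545.6  46.4] th 1.2 err 6911.3 corner frame [ -96.2 -129.3]
[82. 83.] rd [545.1  46.4] th 31.4 err 8874.0 corner frame [ -96.7 -129.4]
go shift [-0.11  7.02 -7.87] yaw -2.07 dist 10.5 cur ang 81.9 t 15.85 j6 -1.43 cf [-25.9 -50.2] z 98.7
```

View pics/w11.png

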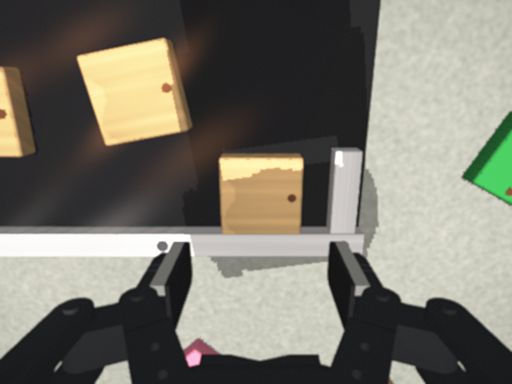

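send_rows(rows="0.85 0 7 -7.9 -2.1;0.85 0 7 -7.9 -2.1;0.85 0 7 -7.9 -2.1;0.85 0 7 -7.9 -2.1;0.85 4.5 7 -7.9 -2.1;0.85 7.5 7 -7.9 -2.1;0.85 8.5 7 -7.9 -2.1;0.85 8.5 7 -7.9 -2.1;0.4 8.5 7 -7.9 -2.1;0.4 8.5 7 -7.9 -2.1;0.4 8.5 7 -7.9 -2.1;0.4 8.5 7 -7.9 -2.1")

```text
time_s: 17.05
eef_pos: [547.8, 46.5, 16.7]
ee_rot: [-0.49, 0.511, -0.489, -0.509]
force: [1.0, 0.8, 7.0]
grip_width: 0.65
```

Run:
```python
from h import *
s,T=state(); print(s['grip_width'],T[:3,3].round(1),s['force'],w2c(T[:2,3]))
go(c2w(-26,-136),14.5,81.8)
```

```text
0.6500463921631295 [547.8  46.5  16.7] [0.95653965 0.83335938 6.99470304] [ -94.05894574 -128.97503121]
go shift [ 0.24 -6.56 -1.94] yaw 2.11 dist 6.8 cur ang 92.4 t 17.05 j6 -1.74 cf [ -94.1 -129. ] z 16.7
```

send_rows(rows="0.4 0 -1.5 -0.6 1;0.4 0 -3 -1.2 2.1;0.4 0 -4.5 -1.7 2.1;0.4 0 -5.7 -1.9 2.1;0.4 0 -6.3 -1.9 2.1;0.4 0 -6.6 -1.9 2.1;0.4 0 -6.8 -1.9 2.1;0.4 0 -6.8 -1.9 2.1")

```text
time_s: 17.85
eef_pos: [614.4, 29.9, 16.6]
ee_rot: [0.533, -0.463, 0.535, 0.464]
force: [-11.5, -3.7, 13.1]
grip_width: 0.651
```

send_rows(rows="0.82 0 0 0 0;0.82 0 0 0 0;0.82 -3 0 0 0;0.82 -8.4 0 0 0;0.82 -8.4 0 0 0;0.82 -8.4 0 0 0;0.82 -8.4 0 0 0")

```text
time_s: 18.55
eef_pos: [614.9, 30.4, 98.1]
ee_rot: [0.534, -0.463, 0.535, 0.464]
force: [0.3, 0.2, -0.4]
grip_width: 0.823
```

Run:
```python
from h import *
s,T,p=wrist('w12'); print(s['grip_width'],T[:3,3].round(1),s['force'],w2c(T[:2,3]))
go(c2w(-85,-235),100,81.8)
```

```text
0.8233776862601667 [614.9  30.4  98.1] [ 0.32366661  0.17139058 -0.44008235] [ -25.35209525 -135.35242163]
go shift [-0.2   5.96 -9.96] yaw 0.01 dist 11.6 cur ang 81.9 t 18.6 j6 -1.57 cf [ -25.5 -135.3] z 97.8
```

View pics/w12.png

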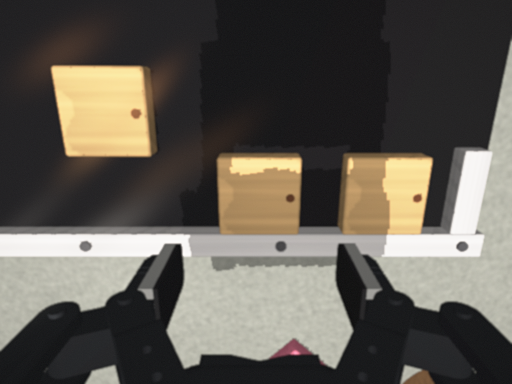

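Both squares sit flush. Now the third.

send_rows(rows="0.85 0 6 -10 0;0.85 0 6 -10 0;0.85 0 6 -10 0;0.85 0 6 -10 0;0.85 4.5 6 -10 0;0.85 7.5 6 -10 0;0.85 8.4 6 -10 0;0.85 8.4 6 -10 0;0.4 8.4 6 -10 0;0.4 8.4 6 -10 0;0.4 8.4 6 -10 0;0.4 8.4 6 -10 0")

```text
time_s: 19.8
eef_pos: [542.9, -60.3, 16.7]
ee_rot: [0.535, -0.464, 0.534, 0.462]
force: [0.0, 1.3, 6.9]
grip_width: 0.647
```

Run:
```python
from h import *
s,T=state(); print(s['grip_width'],T[:3,3].round(1),s['force'],w2c(T[:2,3]))
go(c2w(-27,-222),14.5,81.8)
```

```text
0.6474919151369906 [542.9 -60.3  16.7] [0.03346966 1.32138711 6.86694624] [ -83.641961   -235.39445851]
go shift [ 0.24 -5.67  1.33] yaw 0.01 dist 5.8 cur ang 81.9 t 19.8 j6 -1.75 cf [ -83.6 -235.4] z 16.7
```

send_rows(rows="0.4 0 -1.5 0.4 0;0.4 0 -3 0.8 0;0.4 0 -4.4 1.2 0;0.4 0 -5.2 1.3 0;0.4 0 -5.6 1.3 0;0.4 0 -5.9 1.3 0;0.4 0 -5.9 1.3 0;0.4 0 -5.9 1.3 0")

```text
time_s: 20.6
eef_pos: [601.1, -55.5, 16.4]
ee_rot: [0.533, -0.463, 0.535, 0.464]
force: [-9.2, 2.3, 11.5]
grip_width: 0.646
```

send_rows(rows="0.82 0 0 0 0;0.82 0 0 0 0;0.82 -3 0 0 0;0.82 -8.4 0 0 0;0.82 -8.4 0 0 0;0.82 -8.4 0 0 0;0.82 -8.4 0 0 0")

```text
time_s: 21.3
eef_pos: [601.6, -55.6, 98.2]
ee_rot: [0.534, -0.463, 0.535, 0.464]
force: [0.1, 0.1, 0.4]
grip_width: 0.819
```

Run:
```python
from h import *
s,T,p=wrist('w13'); print(s['grip_width'],T[:3,3].round(1),s['force'],w2c(T[:2,3]))
go(c2w(-30,-348),100,81.8)
```

```text
0.818503178419011 [601.6 -55.6  98.2] [0.11486872 0.13061686 0.36742558] [ -26.19379384 -222.31904767]
go shift [ -0.22   0.38 -12.57] yaw 0.01 dist 12.6 cur ang 81.9 t 21.35 j6 -1.71 cf [ -26.3 -222.3] z 97.8
```

View pics/w13.png

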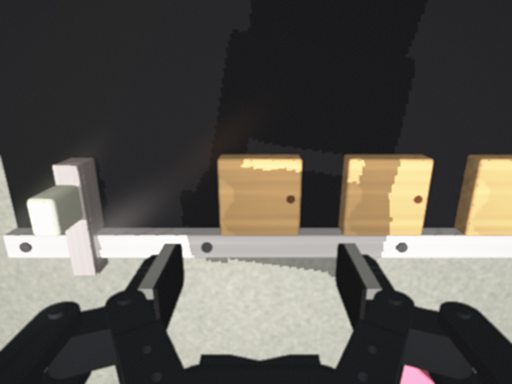

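Run:
```python
from h import *
print(w2c(world((31,197),67,'w13')),w2c(world((63,197),67,'w13')),w2c(world((33,234),67,'w13')),w2c(world((74,234),67,'w13')),w2c(world((77,160),32,'w13')),w2c(world((95,159),32,'w13')))
EOF=0
```

```text
[ -42.6057227 -349.6929772] [ -42.62677443 -331.90496388] [ -20.00493193 -353.25670776] [ -20.03534855 -329.6152427 ] [ -55.55066761 -340.28055096] [ -56.22136291 -328.58685458]
```

Run:
```python
import cv2
im=cv2.imread('pics/w13.png'); cv2.imwrite('pics/w13a.png',cv2.resize(im[150:285,0:120],None,fx=5,fy=5,interpolation=2))
```

```text
(no output)
```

View pics/w13a.png

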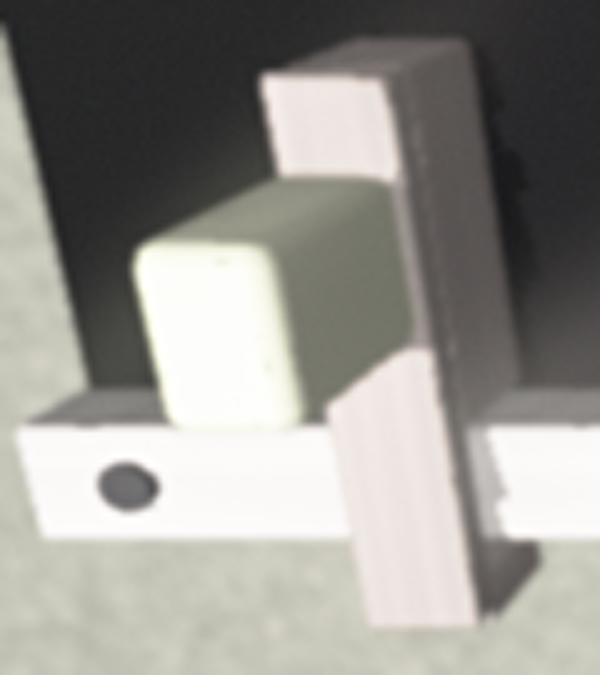

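send_rows(rows="0.6 0 0.4 -12.5 0;0.6 0 0.4 -12.5 0;0.6 0 0.4 -12.5 0;0.6 0 0.4 -12.5 0;0.6 0 0.4 -12.5 0;0.6 3 0.4 -12.5 0;0.6 5.3 0.4 -12.5 0;0.6 5.3 0.4 -12.5 0;0.6 5.3 0.4 -12.5 0")

```text
time_s: 22.25
eef_pos: [580.8, -177.9, 46.5]
ee_rot: [0.534, -0.464, 0.534, 0.464]
force: [0.7, -0.3, 1.1]
grip_width: 0.6
```

Run:
```python
from h import *
s,T,p=wrist('w14'); print(s['grip_width'],T[:3,3].round(1),s['force'],w2c(T[:2,3]))
```

```text
0.6000753672941237 [ 580.8 -177.9   46.5] [ 0.71385998 -0.34185935  1.11176248] [ -29.32673407 -346.3620429 ]
```

View pics/w14.png

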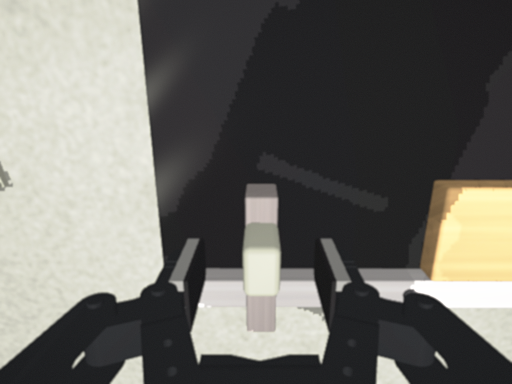

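send_rows(rows="0.1 0 0 0 0;0.1 0 0 0 0;0.1 0 0 0 0;0.1 0 0 0 0;0.1 0 0 1 0;0.1 0 0 2.5 0;0.1 0 0 4 0;0.1 0 0 5.5 0;0.1 0 0 7 0;0.1 0 0 8.5 0;0.1 0 0 9.5 0;0.1 0 0 10 0", grip_force=30)

```text
time_s: 23.5
eef_pos: [595.1, -79.7, 47.3]
ee_rot: [0.534, -0.464, 0.534, 0.463]
force: [-1.5, -1.2, 5.9]
grip_width: 0.182
```

Run:
```python
from h import *
s,T,p=wrist('w15'); print(s['grip_width'],T[:3,3].round(1),s['force'],w2c(T[:2,3]))
```

```text
0.18241173364498814 [595.1 -79.7  47.3] [-1.45367415 -1.20711356  5.89630329] [ -29.1775771  -247.09846863]
```

View pics/w15.png

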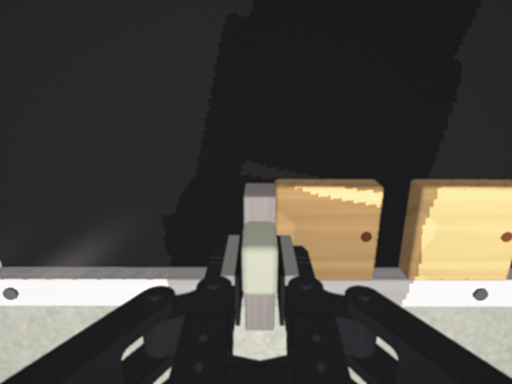

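send_rows(rows="0.1 0 0 0.7 0;0.1 0 0 1.4 0;0.1 0 0 2.1 0;0.1 0 0 2.8 0;0.1 0 0 3.5 0;0.1 0 0 4.2 0;0.1 0 0 4.9 0;0.1 0 0 5.6 0;0.1 0 0 6.1 0;0.1 0 0 6.5 0;0.1 0 0 6.8 0;0.1 0 0 6.8 0")

```text
time_s: 24.75
eef_pos: [604.7, -12.6, 47.3]
ee_rot: [0.534, -0.464, 0.534, 0.463]
force: [-1.5, -0.2, 5.9]
grip_width: 0.178
```

Run:
```python
from h import *
s,T,p=wrist('w16'); print(s['grip_width'],T[:3,3].round(1),s['force'],w2c(T[:2,3]))
```

```text
0.17827902433690276 [604.7 -12.6  47.3] [-1.53140985 -0.20117667  5.94326139] [ -29.25880065 -179.34301657]
```

View pics/w16.png

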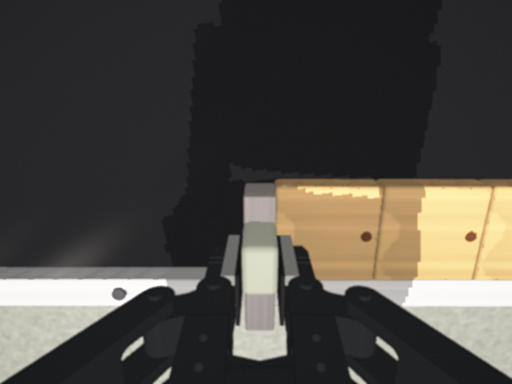

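send_rows(rows="0.1 0 0 0.1 0;0.1 0 0 0.2 0;0.1 0 0 0.3 0;0.1 0 0 0.3 0;0.1 0 0 0.3 0")

```text
time_s: 25.3
eef_pos: [605.1, -10.1, 47.3]
ee_rot: [0.534, -0.464, 0.534, 0.463]
force: [-1.4, -2.0, 5.6]
grip_width: 0.178
```

send_rows(rows="0.1 0 0 0.1 0;0.1 0 0 0.2 0;0.1 0 0 0.2 0;0.1 0 0 0.2 0")

```text
time_s: 25.7
eef_pos: [605.2, -9.5, 47.3]
ee_rot: [0.534, -0.464, 0.535, 0.462]
force: [-3.7, -8.5, 6.6]
grip_width: 0.181
```

send_rows(rows="0.1 0 0 0.1 0;0.1 0 0 0.2 0;0.1 0 0 0.2 0;0.1 0 0 0.2 0")

```text
time_s: 26.1
eef_pos: [605.2, -9.3, 47.3]
ee_rot: [0.533, -0.465, 0.536, 0.462]
force: [-6.2, -18.6, 6.6]
grip_width: 0.181
```

Run:
```python
from h import *
s,T,p=wrist('w17'); print(s['grip_width'],T[:3,3].round(1),s['force'],w2c(T[:2,3]))
```

```text
0.18093585478779411 [605.2  -9.3  47.3] [ -6.20946214 -18.62058114   6.63900874] [ -29.2424023  -176.01874621]
```

send_rows(rows="0.5 0 0 0 0;0.5 0 0 0 0;0.5 0 0 0 0;0.5 -4 0 0 0;0.5 -9 0 0 0;0.5 -14 2 5 0;0.5 -16 4 9 0;0.5 -18 6 9 0;0.5 -18 6 9 0;0.5 -18 6 9 0;0.5 -18 6 9 0")

```text
time_s: 27.25
eef_pos: [558.5, 91.5, 225.1]
ee_rot: [0.534, -0.463, 0.535, 0.464]
force: [0.2, -0.4, -0.8]
grip_width: 0.499
```

Run:
```python
from h import *
s,T,p=wrist('w18'); print(s['time_s'],T[:3,3].round(1),w2c(T[:2,3]))
im=p['pixels'][:,:,::-1]; c=im[130:270,120:480]; cv2.imwrite('pics/w18a.png',cv2.resize(c,(792,308),interpolation=2))
q=capture('scene'); save(q,'scene18')
```

```text
27.25 [558.5  91.5 225.1] [-89.81198567 -82.8980601 ]
```

View pics/w18.png

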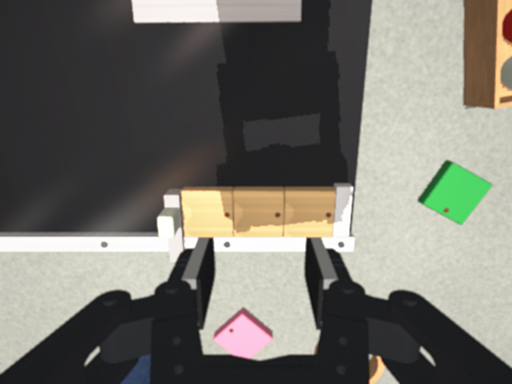

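View pics/scene18.png

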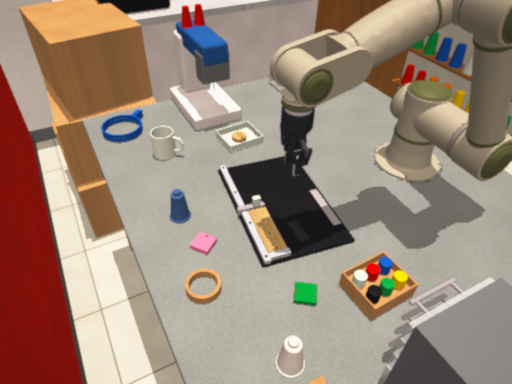

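send_rows(rows="0.5 5 2 0 0;0.5 9 4 0 0;0.5 10 4 0 0;0.5 10 4 0 0;0.5 10 4 0 0")

```text
time_s: 27.85
eef_pos: [520.6, 97.2, 127.5]
ee_rot: [0.535, -0.464, 0.534, 0.463]
force: [-0.1, 0.5, -0.3]
grip_width: 0.499
```

Run:
```python
from h import *
s,T,p=wrist('w19'); print(s['time_s'],T[:3,3].round(1))
im=p['pixels'][:,:,::-1]; cv2.imwrite('pics/w19a.png',cv2.resize(im[190:330,110:400],(800,386),interpolation=2))
```

```text
27.85 [520.6  97.2 127.5]
```

View pics/w19a.png

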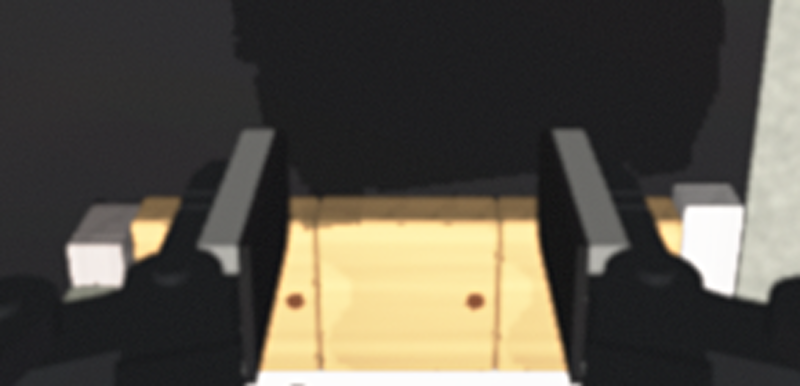

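View pics/w19.png

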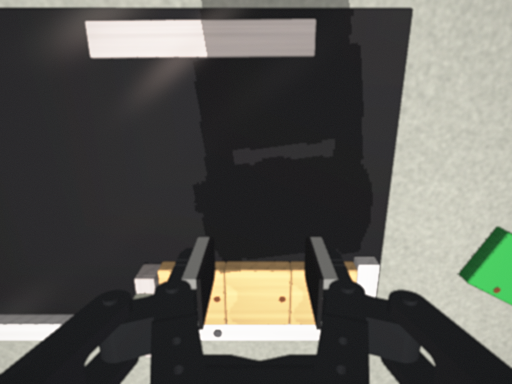

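send_rows(rows="0.5 -3 -4 0 0;0.5 -3 -8 0 0;0.5 -2 -12 0 0;0.5 -1 -13 0 0;0.5 -1 -13 0 0;0.5 -1 -13 0 0")

```text
time_s: 28.5
eef_pos: [647.8, 79.2, 137.3]
ee_rot: [0.534, -0.464, 0.534, 0.463]
force: [-0.2, -0.5, 0.1]
grip_width: 0.497
```

Run:
```python
from h import *
s,T,p=wrist('w20'); print(s['time_s'],T[:3,3].round(1))
im=p['pixels'][:,:,::-1]; cv2.imwrite('pics/w20a.png',cv2.resize(im[80:230,90:400],(800,387),interpolation=2))
```

```text
28.5 [647.8  79.2 137.3]
```

View pics/w20a.png

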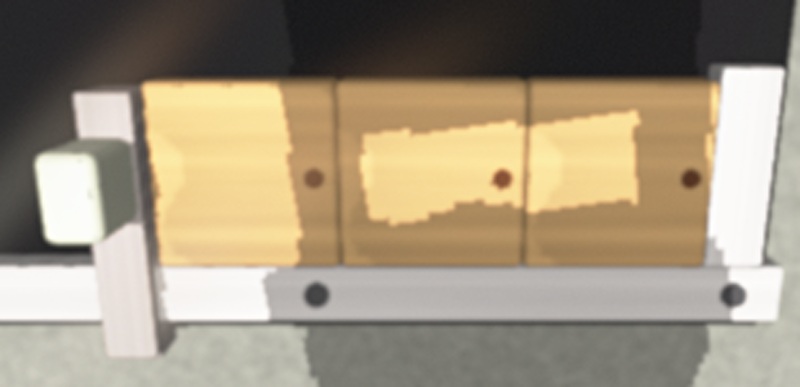

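View pics/w20.png

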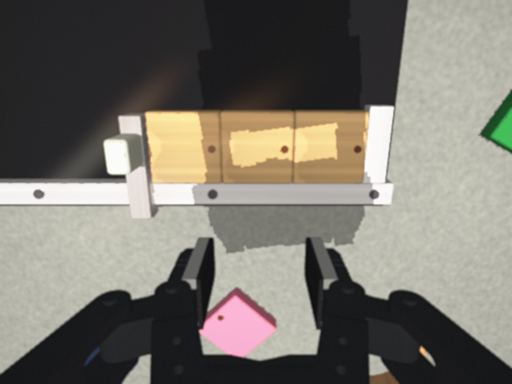

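send_rows(rows="0.5 -4 4 0 0;0.5 -8 8 0 0;0.5 -12 12 0 0;0.5 -15 15 0 0;0.5 -15 15 0 0;0.5 -15 15 0 0;0.5 -15 15 0 0")

```text
time_s: 29.25
eef_pos: [499.2, 100.3, 285.7]
ee_rot: [0.534, -0.463, 0.534, 0.463]
force: [-0.5, -0.3, -0.2]
grip_width: 0.5
```

Run:
```python
from h import *
p=capture('side'); save(p,'side2')
for t in ['bobbin','rule']:
    print(t,[(np.round(d['location'],1),round(d['confidence'],2)) for d in nets.spot_point(p,t)])
```

```text
bobbin [(array([410.3,  67.8,  10.8]), 0.68), (array([ 383.2, -180.4,   11.7]), 0.63), (array([605.5, -13.1,  49.5]), 0.33)]
rule [(array([412.2,  70.1,  10.9]), 0.84)]
```

View pics/side2.png

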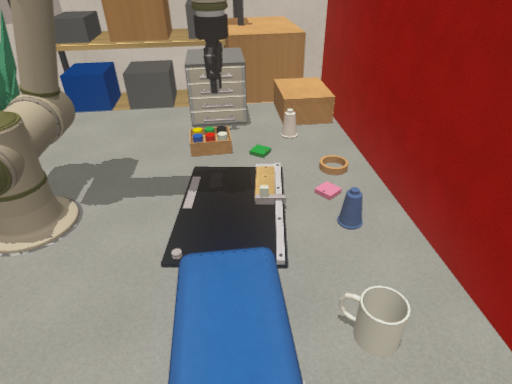

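The row, bobbin (177,254) and rule (192,192) are all as wanted, so I'm handing the job in.

```bash
python3 -c "
from h import *
print(workorder.finish_job())"
```

```text
the job is handed in; nothing more can be done
None
```

The print jig is ready and the job was handed in at about 29 s, out of the 72 s allowed.

- **Round blank:** I gripped it, carried it to the white tray and released it there. The wrist picture taken right after shows it lying flat near the middle.
- **Squares:** I gripped each one, straightened it and slid it against the fence until I felt about 9–12 N of contact. I then pushed the sliding stop home until the wrist force rose to about 19 N. The stop's grip came to rest about 176 mm before the end stop, which matches the expected reading of 0.187.
- **Final checks:** The last close-up shows the three squares flush along the fence, tight together and tight against both stops. The bobbin and rule are within about 4 mm of where the network first placed them, inside its accuracy, and the arm never went near them.
- **Disagreements:** In the last side view the bobbin search also gave two false hits, one on the rule and one on the stop's grip. The bobbin itself was found where it should be. My tray centre was about 8 mm from the network's in x; I used mine because its measured sides matched the tray's stated size.

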